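Switch the ball sorter over and feed two sizing balls

ROBOT

A 6-joint arm with a two-finger parallel gripper is mounted at the origin on the work surface. World frame = base frame: x ahead of the robot, y to its left, z up, the work surface at z = 0. Lengths are in m, angles in degrees, forces in N, time in s.
With the tool pointing down it reaches from about 0.4 to 0.825 m from the base axis. Payload 7 kg.
Tool frame: the origin (TCP) lies at the very end of the fingers, on their centre line; the grasp point (between the pads) lies 19 mm behind it (ctrl.grip_point_offset is the distance from the TCP to the grasp point, in m); x points along the fingers, z is the direction in which the jaws open and shut, and the axes are right-handed (so a half turn about x gives the same grasp; the last joint's range is limited). The gripper opens to 88 mm and grips with 3 to 60 N. Pads are 19 mm wide; open, the fingers measure 130 mm over their backs; the gripper's body (78 mm by 193 mm) begins 47 mm behind the grasp point.
Start: joints at [-56.373, 20.546, 0.682, 0, -70.136, -16.507], TCP at [0.199, -0.645, 0.227] pointing down, gripper open.
Joint ranges: [-176.03, 176.03], [-82.01, 121.73], [-58.28, 71.71], [-173.87, 95.51], [-174.79, -0.11], [-173.66, 173.66]. Speed limits (degrees/s): [136.94, 136.94, 172.46, 180, 180, 180].

INTERFACE

Orientations are given as [roll, pitch, yaw] about the fixed x, y, z axes, in that order (R = Rz(yaw) Ry(pitch) Rx(roll)).
In Python, from plant import get_obs, snapshot, calibration, close_job, ctrl gives the robot as it stands.
- The arm moves only by the tool move_arm, never from a script. Its argument "commands" is a list that holds one entry, the list of rows, each a list of 4 numbers: the shift along the tool's x, y, z in cm, then the turn about the tool's x in rad. In form: [[[dx, dy, dz, spin], ...]]. A call has 1 to 8 rows; each row shifts and turns the commanded pose from where the row before left it, along the tool's axes as they then stand; what a row does not reach is not made up. A row lasts 1/10 s, in which the tool goes at most 50 mm and 8.59 degrees, less where a joint would pass 70% of its speed; a pose out of reach is approached as far as the arm can. A call with a gripper value outside its range is refused whole. "jaw" is the finger opening in cm, from 0 to 8.76, set as the call begins (left out, the last holds). The fingers move at their own pace and stop on an object; the grip force is fixed at half the most. Time passes only in rows, so rows that do not move let the fingers close. It gives the time, the measured TCP pose, the force and the opening at its end, in the units of the state.
- get_obs(): the state, without advancing time (a new reading comes with each control period).
- snapshot(name): name is "scene" or "top"; returns (picture, depth): 480x640x3 uint8, red, green, blue; 480x640 float32, m along the optical axis (not along the pixel's ray), 0 where there is no reading.
- calibration(name): a dict with "mtx" (3x3 intrinsics, pixels), "T" (4x4, takes a point from camera to world coordinates). Camera axes: x right, y up, looking along -z (the intrinsics and any distortion apply to the point x, -y, -z); pixel columns grow to the right and rows downward; lengths in m; the calibration is good to about 2 mm. A picture is of the moment at which its call begins. calibration takes no time and is no camera call.
- close_job(): hands the job in, once; it reports no verdict.
The state is a dict: "clock": time; "joint_pos": joint angles; "qvel": joint speeds; "tau": joint torques, N m; "tool_pos": TCP position; "orientation": TCP orientation; "force": force on the tool from outside, world axes, zero at the start; "moment": the same for the moment, N m; "opening": finger opening in m.
Only numpy, scipy, OpenCV 4.12 (cv2) and the standard library are available. Lean on these libraries where they do the work, as an engineer would, in place of code of your own. Each camera call takes 0.05 s, during which the arm holds its last target. There are 200 camera calls.

TASK

Rock the yellow seesaw gate of the ball sorter over to its other side, then push the two steel balls waiting on the rails over the crest, so that both run down across the gate by themselves and come to rest in the chute that the gate was not feeding before. Work by touch alone, with the fingertips: lift and carry nothing, take your fingers off each ball once it is over the crest, and leave the other things on the plate where they are.

Things in the scene. Friction and masses are not known exactly. Their poses are not given: they have to be found in the camera images.
- sorter: Fixed ball sorter, blue frame, 0.46 m wide. Origin: underside of its base, below the gate's pivot, on the iron plate (20 mm over the work surface). Axes (offsets below are in this frame): x along the infeed, the way the balls run, away from the robot; y left along gate and chutes; z up; turned up to 0.3 rad. Clear back guard at x 30 to 33 mm, |y| below 45 mm, top at 127 mm.
- gate (a joint): Yellow seesaw trough along y, 170 mm long, 54 wide (48 between its 12 mm flanges), on a pivot along x 55 mm over the sorter's origin. Rad: +0.25 = left (+y) end down on its stop, balls run left; -0.25 = right end down, balls run right. Top-heavy: falls to either stop by itself once past level (0); until then pressing the raised end down takes about 0.5 N. At the start either end may be down.
- gate_left (a point): Middle of the left (+y) end edge of the gate's trough floor, top side (floor 3 mm thick, top 30 mm above the pivot when level), 85 mm from the trough's middle; moves with the gate. Raised, an end's floor stands about 105 mm over the sorter's origin and 75 mm from its middle; lowered, 63 mm and 90 mm.
- gate_right (a point): The same at the right (-y) end of the gate.
- crest (a point): Highest point of the infeed, midway between its two 7 mm aluminium rods (16 mm apart, no side walls), level with their tops. Rod tops over the sorter's origin: 121 mm at the free near end (x = -195 mm), 117 in the dip (x = -142), 120.5 at the crest (x = -100), then falling to 106 at the lip over the gate (x = -20).
- chute_left (a point): Point on the floor in the middle of the left aluminium chute, 31 mm before its end wall. The chute is 58 mm wide inside and runs outwards from 76 to 216 mm from the sorter's middle; floor falling from 56 to 39 mm over the sorter's origin, side walls 22 mm high, end wall top at 76 mm.
- chute_right (a point): The same in the right (-y) chute.
- ball_front: Loose polished steel ball, 30 mm across, 110 g: the front one of the two waiting in the dip of the rails (nearer the crest). Its origin lies on its skin and rolls with it.
- ball_front_center (a point): Centre of the front ball; at the start about 131 mm above the sorter's origin and 15 mm beyond the bottom of the dip (x = -127 mm in the sorter's frame); the balls touch one another, rear one behind front one.
- ball_rear: Loose polished steel ball, 30 mm across, 110 g: the rear one of the two waiting in the dip of the rails (nearer the robot). Its origin lies on its skin and rolls with it.
- ball_rear_center (a point): Centre of the rear ball; at the start about 131 mm above the sorter's origin and 15 mm before the bottom of the dip (x = -157 mm in the sorter's frame); the balls touch one another, rear one behind front one.
- adapter_tall: Bystander, loose. Dark steel spline adapter standing upright, 34 mm across, 70 mm high. Origin: its underside.
- adapter_short: Bystander, loose. Dark steel spline adapter standing upright, 38 mm across, 56 mm high. Origin: its underside.
- mallet_head: Bystander, loose. Copper-faced mallet head without its handle, lying, 94 mm long, 40 mm high. Origin: its underside.
- bushing: Bystander, loose. Brass bushing standing on end, 46 mm across, 32 mm high. Origin: its underside.
- hex_key: Bystander, loose. Zinc-plated L-shaped ball-end hex key lying flat behind the sorter, 8 mm thick, long leg about 155 mm. Origin: its underside.
- torque_wrench: Bystander, loose. Torque wrench lying along the left side of the plate, about 340 mm long, up to 38 mm high. Origin: its underside.

How it is judged (in metres and radians):
On the way, in this order (a step that is already met when the one before it is completed fails the run):
1. the gate lies fully over to the other side while both balls still wait on the rails (distance of gate_left from where it was at the start of the episode above 0.025 m and (value of joint gate above 0.2 rad or value of joint gate below -0.2 rad) and x of each of ball_front_center, ball_rear_center in the frame of sorter below -0.1 m), for 0.2 s.
2. both balls have run into the chute that the gate now feeds (distance of gate_left from where it was at the start of the episode above 0.025 m and ((value of joint gate above 0.2 rad and y of ball_front_center in the frame of sorter between 0.1 and 0.216 m and x of ball_front_center in the frame of sorter between -0.03 and 0.03 m and z of each of ball_front_center, ball_rear_center in the frame of sorter below 0.09 m and y of ball_rear_center in the frame of sorter between 0.1 and 0.216 m and x of ball_rear_center in the frame of sorter between -0.03 and 0.03 m) or (value of joint gate below -0.2 rad and y of ball_front_center in the frame of sorter between -0.216 and -0.1 m and x of ball_front_center in the frame of sorter between -0.03 and 0.03 m and z of each of ball_front_center, ball_rear_center in the frame of sorter below 0.09 m and y of ball_rear_center in the frame of sorter between -0.216 and -0.1 m and x of ball_rear_center in the frame of sorter between -0.03 and 0.03 m))), for 0.2 s.
At the end, for the whole second after the job is handed in: The gate lies on the other side than at the start (beyond 0.2 rad; its ends have moved more than 25 mm), and both balls lie at rest (under 30 mm/s) in the chute on the gate's lowered side, between its walls and 100 to 216 mm from the sorter's middle (all of step 2 and linear speed of each of ball_front, ball_rear below 0.03 m/s and velocity of joint gate between -0.05 and 0.05 rad/s); the robot touches nothing.
It fails at once if a ball is lifted (its centre more than about 18 mm above where it waits) (z of any of ball_front_center, ball_rear_center in the frame of sorter above 0.15 m).
It fails at once if a ball is held or led by the fingers when more than 35 mm past the crest ((x of ball_front_center in the frame of sorter above -0.065 m and contact force between the fingers and ball_front above 0.2 N) or (x of ball_rear_center in the frame of sorter above -0.065 m and contact force between the fingers and ball_rear above 0.2 N)).
It fails at once if a ball falls off the sorter (z of any of ball_front_center, ball_rear_center in the frame of sorter below 0.03 m).
It fails at once if another thing on the plate is moved by more than 10 mm (distance of any of adapter_tall, adapter_short, mallet_head, bushing, hex_key, torque_wrench from where it was at the start of the episode above 0.01 m).
It also fails if it takes over 42 s, if anything falls off the work surface, if the arm or the gripper's body presses on something with over 40 N, if the wrist force passes 120 N, or if a joint passes its speed limit or range.

## Working session

There is one attempt and no reset: what is moved stays moved. The work goes in short steps, Python scripts to look and compute and a tool call to move; the robot and the scene stay as the last step left them, time stands still between calls to the robot, and variables do not carry over. Pictures are saved under pics/ and viewed, about 8 in all and at most 12, crops included, and the job is handed in when it is done.

Besides the shell and the picture viewer there is one more tool, called as a command line: name --argument value ..., lists and objects as JSON in quotes. move_arm: Moves the arm, as the interface text tells. Its arguments: {"type":"object","properties":{"commands":{"type":"array"},"jaw":{"type":"number"}},"required":["commands"]}

```bash
mkdir -p pics
python3 - <<'E'
from plant import *
import cv2,numpy as np
for n in("scene","top"):
    p,d=snapshot(n);cv2.imwrite(f"pics/{n}0.png",p[...,::-1]);np.save(f"{n}0.npy",d)
    c=calibration(n);print(n,c["mtx"].round(1).tolist(),c["T"].round(3).tolist(),[k for k in c])
print(get_obs())
E
```

```text
scene [[592.7, 0.0, 321.2], [0.0, 592.7, 232.2], [0.0, 0.0, 1.0]] [[-0.091, -0.81, 0.58, 1.201], [0.996, -0.063, 0.067, 0.203], [-0.017, 0.583, 0.812, 1.025], [0.0, 0.0, 0.0, 1.0]] ['mtx', 'T']
top [[454.9, 0.0, 318.7], [0.0, 454.9, 236.4], [0.0, 0.0, 1.0]] [[0.024, 0.997, -0.072, 0.503], [-1.0, 0.025, 0.018, 0.133], [0.02, 0.072, 0.997, 0.974], [0.0, 0.0, 0.0, 1.0]] ['mtx', 'T']
{'clock': 0.1, 'joint_pos': array([-5.63744767e+01,  2.05896342e+01,  6.39125028e-01, -1.79072954e-02,
       -7.01361244e+01, -1.65068065e+01]), 'qvel': array([-0.00967223,  0.02860009,  0.10738639, -0.03467072,  0.07419634,
        0.06372884]), 'tau': array([-3.05859510e-03, -5.84162199e+01,  2.93750721e+01,  7.01524571e+00,
        1.02184087e-02, -7.04745207e-05]), 'tool_pos': array([ 0.19853273, -0.64468434,  0.22569062]), 'orientation': array([  5.51152552,  89.91174536, 112.62414486]), 'force': array([-0.29789176,  0.31815854,  0.44222762]), 'moment': array([-0.04107063,  0.01566144, -0.01723255]), 'opening': 0.08762998472653506}
```

View pics/top0.png

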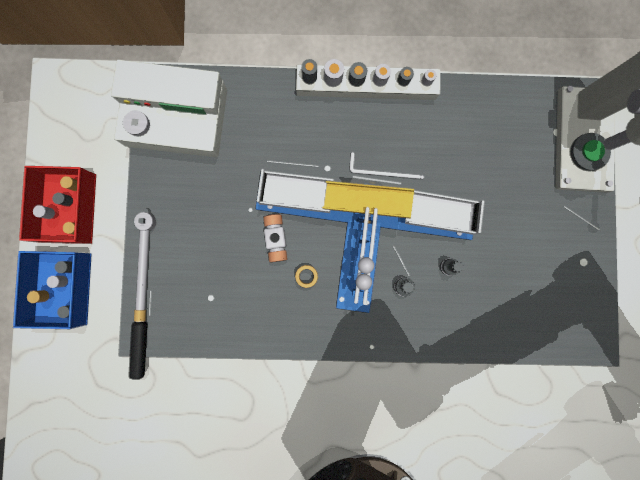

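View pics/scene0.png

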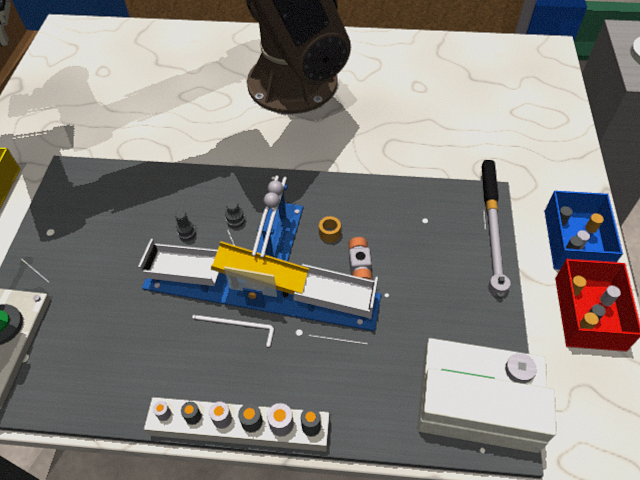

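```bash
cat > h.py <<'E'
from plant import *
import cv2,numpy as np
def world(n,u,v,d):
    c=calibration(n);K=c["mtx"]
    p=np.array([(u-K[0,2])/K[0,0]*d,-(v-K[1,2])/K[1,1]*d,-d,1]);return (c["T"]@p)[:3]
def onplane(n,u,v,z):
    T=calibration(n)["T"];a=world(n,u,v,1.);o=T[:3,3];r=a-o
    return o+r*(z-o[2])/r[2]
def pix(n,p):
    c=calibration(n);q=np.linalg.inv(c["T"])@np.r_[p,1];k=c["mtx"]@np.array([q[0],-q[1],-q[2]]);return k[:2]/k[2]
E
python3 - <<'E'
from h import *
p=cv2.imread("pics/top0.png");d=np.load("top0.npy")
cv2.imwrite("pics/crop0.png",cv2.resize(p[150:320,240:500],None,fx=3,fy=3,interpolation=cv2.INTER_CUBIC))
for u,v in[(365,265),(364,282),(330,195),(369,200),(409,205),(320,190),(422,208),(265,190),(475,215)]:print(u,v,world("top",u,v,d[v,u]).round(3))
E
```

```text
365 265 [0.512 0.035 0.164]
364 282 [0.482 0.036 0.166]
330 195 [0.649 0.097 0.086]
369 200 [0.639 0.022 0.105]
409 205 [ 0.628 -0.051  0.125]
320 190 [0.661 0.116 0.076]
422 208 [ 0.631 -0.089  0.072]
265 190 [0.661 0.228 0.058]
475 215 [ 0.618 -0.194  0.078]
```

View pics/crop0.png

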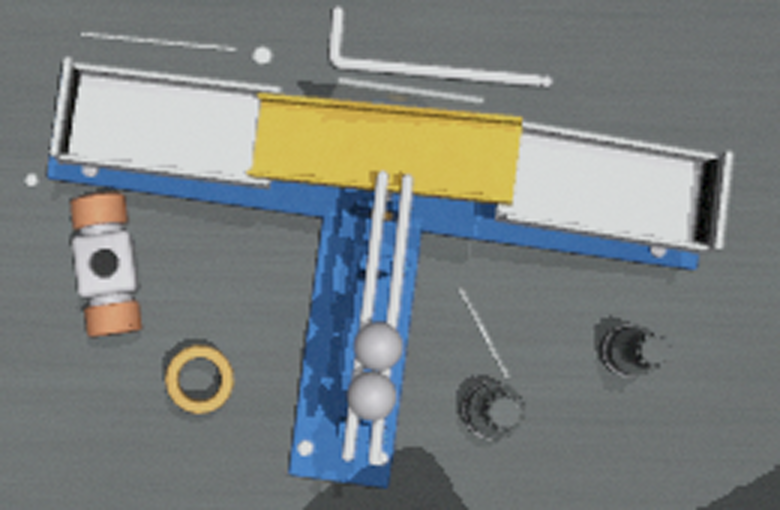

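Run:
```python
from h import *
f=lambda x,y,z:onplane("top",240+x/3-.33,150+y/3-.33,z)
a=f(362,457,.141);b=f(393,176,.126);print(a,b,np.arctan2(b[1]-a[1],b[0]-a[0]))
l=f(60,107,.096);r=f(724,200,.096);print(l,r,np.arctan2(-(r-l)[0],(l-r)[1])*-1,np.linalg.norm(l-r),(l+r)/2)
b1=f(379,345,.151);b2=f(372,397,.151);print(b1,b2)
yaw=np.arctan2(-(l-r)[0],(l-r)[1]);c,s=np.cos(yaw),np.sin(yaw);R=np.array([[c,-s],[s,c]])
print("yaw",yaw)
for q,x in((a,-195),(b,-20),(b1,-127),(b2,-157)):print("origin",q[:2]-R@[x/1e3,0])
d=np.load("top0.npy")
# gate right edge and adapters
print("gateR",f(518,160,.125));
for u,v in((505,410),(645,350),(495,390)):
    U,V=int(240+u/3),int(150+v/3);print(world("top",U,V,d[V,U]))
```

```text
[0.44531184 0.03936659 0.141     ] [0.61961699 0.02123126 0.126     ] -0.1036705716861762
[0.66306916 0.2344803  0.096     ] [ 0.61373068 -0.19919768  0.096     ] -0.1132804941762843 0.43647551928980877 [0.63839992 0.01764131 0.096     ]
[0.51328047 0.03137968 0.151     ] [0.48195561 0.03508578 0.151     ]
yaw -0.1132804941762843
origin [0.63906201 0.01732411]
origin [0.6394888  0.01897049]
origin [0.63946648 0.0170238 ]
origin [0.63794934 0.01733876]
gateR [ 0.63199596 -0.05763005  0.125     ]
[ 0.47425022 -0.06147827  0.07635046]
[ 0.51566096 -0.15054178  0.08892764]
[ 0.48547633 -0.05995481  0.05476324]
```

```bash
cat >> h.py <<'E'
from scipy.spatial.transform import Rotation as Ro
O=np.array([.639,.0175,.02]);S=Ro.from_euler('z',-.1125).as_matrix()
def plan(target,yawtarget=True):
    """target in sorter frame (m): shift in tool axes (cm), spin needed (rad)"""
    o=get_obs();R=Ro.from_euler('xyz',o["orientation"],degrees=True).as_matrix()
    w=O+S@np.array(target)
    zt=R.T@S[:,1]; a=np.arctan2(-zt[1],zt[2])
    a=(a+np.pi/2)%np.pi-np.pi/2
    print("clock",round(o["clock"],2),"tcp sorter",(S.T@(o["tool_pos"]-O)).round(4),"F",(S.T@o["force"]).round(2),"open",round(o["opening"],4),"j6",o["joint_pos"][5].round(1))
    print("shift cm",(R.T@(w-o["tool_pos"])*100).round(2),"spin",round(a,3),"\nR sorter\n",(S.T@R).round(3))
E
python3 - <<'E'
from h import *
plan([0,-.072,.16])
E
```

```text
clock 0.1 tcp sorter [-0.3633 -0.7074  0.2057] F [-0.33  0.28  0.44] open 0.0876 j6 -16.5
shift cm [  4.63 -58.7   43.72] spin 0.411 
R sorter
 [[-0.001 -0.917 -0.4  ]
 [ 0.001 -0.4    0.917]
 [-1.     0.     0.002]]
```

move_arm --commands '[[[0,0,0,0.137],[0,0,0,0.137],[0,0,0,0.137],[0,-2.4,4.2,0],[0,-2.4,4.2,0],[0,-2.4,4.2,0],[0,-2.4,4.2,0],[0,-2.4,4.2,0]]]' --jaw 0

```text
clock: 0.9
tool_pos: [0.342, -0.4481, 0.2263]
orientation: [45.9, 90.0, 129.5]
force: [1.1, 0.0, 0.1]
opening: 0.0295
```

move_arm --commands '[[[0,-2.4,4.2,0],[0,-2.4,4.2,0],[0,-2.4,4.2,0],[0,-2.4,4.2,0],[0,-2.4,4.2,0],[0,-2.4,4.2,0],[0,-2.4,4.2,0],[0,-2.4,4.2,0]]]'

```text
clock: 1.7
tool_pos: [0.5705, -0.1355, 0.2265]
orientation: [65.5, 90.0, 149.1]
force: [0.1, -1.2, -0.2]
opening: 0.0006
```

Run:
```python
from h import *
plan([0,-.072,.16])
```

```text
clock 1.7 tcp sorter [-0.0509 -0.1597  0.2065] F [ 0.24 -1.17 -0.16] open 0.0006 j6 -102.1
shift cm [ 4.65 -5.09  8.77] spin 0.001 
R sorter
 [[-0.    -1.    -0.001]
 [ 0.    -0.001  1.   ]
 [-1.     0.     0.   ]]
```

move_arm --commands '[[[0,-2.6,4.1,0],[0,-2.5,4.1,0],[0,0,0.6,0],[3,0,0,0],[3,0,0,0],[2,0,0,0],[0,0,0,0]]]'

```text
clock: 2.4
tool_pos: [0.6279, -0.056, 0.1431]
orientation: [101.3, 89.6, -175.1]
force: [-0.8, 0.5, -0.1]
opening: 0.0003
```

Run:
```python
from h import *
plan([0,-.072,.075])
p,d=snapshot("scene");cv2.imwrite("pics/s1.png",cv2.resize(p[150:350,120:400,::-1],None,fx=2.8,fy=2.8,interpolation=cv2.INTER_CUBIC))
```

```text
clock 2.4 tcp sorter [-0.0027 -0.0743  0.1231] F [-0.83  0.41 -0.11] open 0.0003 j6 -109.0
shift cm [ 4.8  -0.3   0.24] spin -0.0 
R sorter
 [[-0.006 -1.     0.   ]
 [-0.001  0.     1.   ]
 [-1.     0.006 -0.001]]
```

View pics/s1.png

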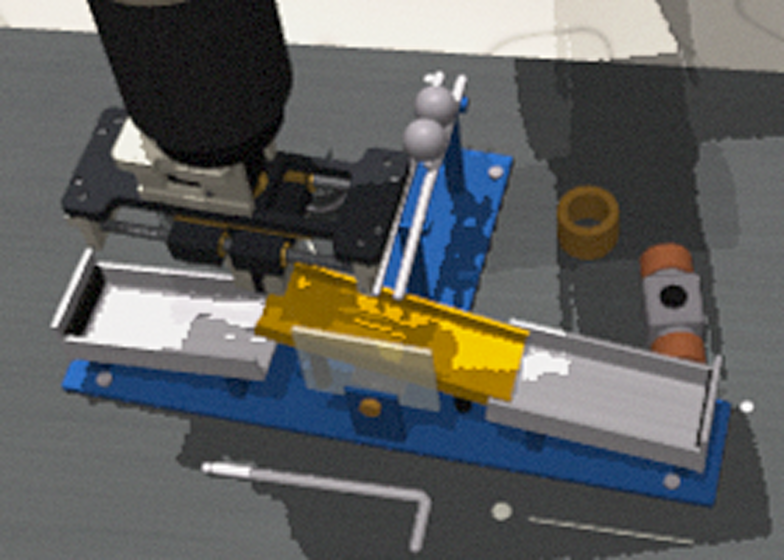

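Fingers hang over the raised right end (about 280,265 in the crop), balls still wait on the rails (435,105 and 425,138). Now I press.

move_arm --commands '[[[0.8,-0.2,0,0],[0.8,0,0,0],[0.6,0,0,0],[0.6,0,0,0],[0.6,0,0,0],[0.6,0,0,0],[0.6,0,0,0],[0,0,0,0]]]'

```text
clock: 3.25
tool_pos: [0.6317, -0.0559, 0.0994]
orientation: [99.6, 89.9, -176.9]
force: [-0.4, -0.4, -0.5]
opening: 0.0007
```

Run:
```python
from h import *
plan([0,-.072,.16])
```

```text
clock 3.25 tcp sorter [ 0.001  -0.0738  0.0794] F [-0.32 -0.46 -0.54] open 0.0007 j6 -109.0
shift cm [-8.06  0.11  0.18] spin 0.0 
R sorter
 [[-0.002 -1.    -0.   ]
 [-0.    -0.     1.   ]
 [-1.     0.002 -0.   ]]
```

move_arm --commands '[[[0.4,0,0,0],[0,0,0,0],[-3,0,0,0],[-4,0,0,0],[-4,0,0,0],[-1.5,0,0,0],[0,0,0,0]]]'

```text
clock: 3.95
tool_pos: [0.634, -0.0558, 0.2254]
orientation: [-77.7, 89.6, 5.9]
force: [-0.0, 0.3, -0.1]
opening: 0.0001
```

Run:
```python
from h import *
plan([-.195,0,.2])
p,d=snapshot("scene");cv2.imwrite("pics/s2.png",cv2.resize(p[150:350,120:400,::-1],None,fx=2.8,fy=2.8,interpolation=cv2.INTER_CUBIC))
```

```text
clock 3.95 tcp sorter [ 0.0033 -0.0734  0.2054] F [-0.06  0.25 -0.13] open 0.0001 j6 -109.0
shift cm [ 0.43 19.82  7.36] spin 0.001 
R sorter
 [[ 0.006 -1.    -0.001]
 [ 0.001 -0.001  1.   ]
 [-1.    -0.006  0.001]]
```

View pics/s2.png

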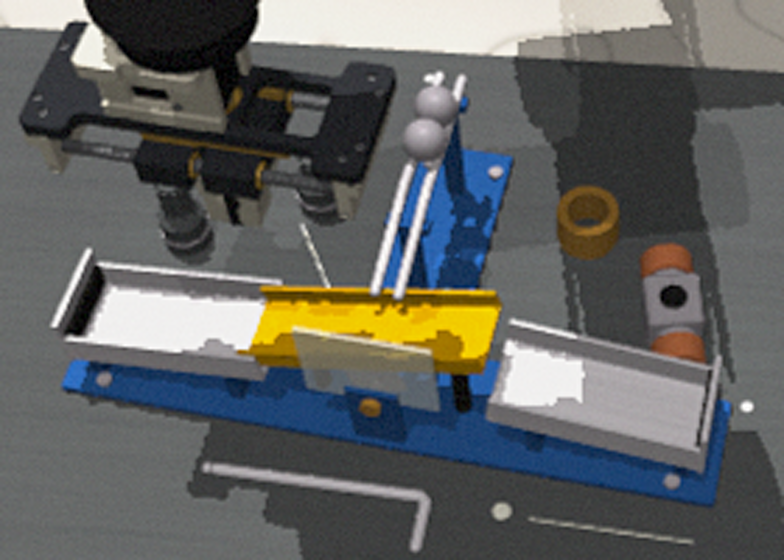

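Gate now rests right end down (240,350), balls still on the rails (435,105; 425,138). Next: behind the rear ball.

move_arm --commands '[[[0,3.3,1.2,0],[0,3.3,1.2,0],[0,3.3,1.2,0],[0,3.3,1.2,0],[0,3.3,1.2,0],[0,3.3,1.3,0],[0,0,0,0],[0,0,0,0]]]'

```text
clock: 4.8
tool_pos: [0.4431, 0.039, 0.2212]
orientation: [93.1, 90.0, 176.8]
force: [-0.6, 0.6, 0.0]
opening: 0.0003
```

Run:
```python
from h import *
plan([-.195,0,.126])
```

```text
clock 4.8 tcp sorter [-0.1971 -0.0006  0.2012] F [-0.61  0.51  0.04] open 0.0003 j6 -126.9
shift cm [ 7.52 -0.21  0.06] spin 0.002 
R sorter
 [[-0.    -1.    -0.002]
 [-0.    -0.002  1.   ]
 [-1.     0.    -0.   ]]
```

move_arm --commands '[[[3,0,0,0],[3,0,0,0],[1,0,0,0],[0.5,0,0,0],[0,0,0,0],[0,0,0,0]]]'

```text
clock: 5.4
tool_pos: [0.4447, 0.0389, 0.1474]
orientation: [-71.0, 89.9, 12.5]
force: [-0.6, 0.4, 0.6]
opening: 0.0005
```

Run:
```python
from h import *
plan([-.130,0,.126])
p,d=snapshot("scene");cv2.imwrite("pics/s3.png",cv2.resize(p[150:300,180:380,::-1],None,fx=4,fy=4,interpolation=cv2.INTER_CUBIC))
```

```text
clock 5.4 tcp sorter [-0.1955 -0.0005  0.1274] F [-0.65  0.31  0.63] open 0.0005 j6 -126.9
shift cm [ 0.15 -6.55  0.05] spin 0.0 
R sorter
 [[ 0.001 -1.    -0.   ]
 [ 0.    -0.     1.   ]
 [-1.    -0.001  0.   ]]
```

View pics/s3.png

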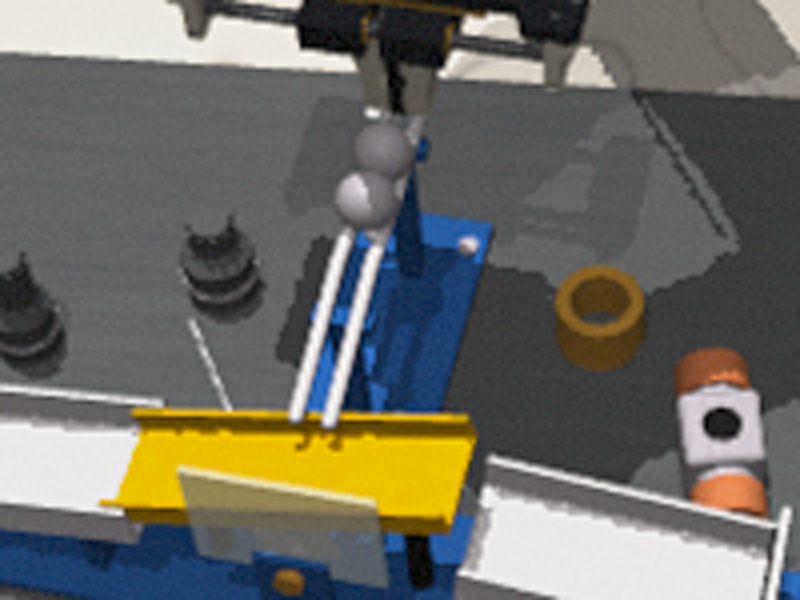

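Fingers stand centred just behind the rear ball (385,150 in the crop). I push the pair slowly.

move_arm --commands '[[[0,-0.6,0,0],[0,-0.5,0,0],[0,-0.4,0,0],[0,-0.4,0,0],[0,-0.4,0,0],[0,-0.4,0,0],[0,-0.4,0,0],[0,-0.4,0,0]]]'

```text
clock: 6.25
tool_pos: [0.4787, 0.0348, 0.1465]
orientation: [116.8, 90.0, -159.6]
force: [-5.7, 0.7, 5.5]
opening: 0.0004
```

Run:
```python
from h import *
plan([-.15,0,.127])
```

```text
clock 6.25 tcp sorter [-0.1612 -0.0009  0.1265] F [-5.78  0.06  5.51] open 0.0004 j6 -124.1
shift cm [-0.05 -1.12  0.08] spin 0.0 
R sorter
 [[-0. -1. -0.]
 [-0. -0.  1.]
 [-1.  0. -0.]]
```

Run:
```python
from h import *
p,d=snapshot("scene")
for x in(-.1,-.12,-.13,-.15):print(x,((pix("scene",O+S@np.array([x,0,.133]))-[180,150])*4).round())
cv2.imwrite("pics/s4.png",cv2.resize(p[150:300,180:380,::-1],None,fx=4,fy=4,interpolation=cv2.INTER_CUBIC))
```

```text
-0.1 [353. 247.]
-0.12 [363. 214.]
-0.13 [369. 198.]
-0.15 [379. 166.]
```

View pics/s4.png

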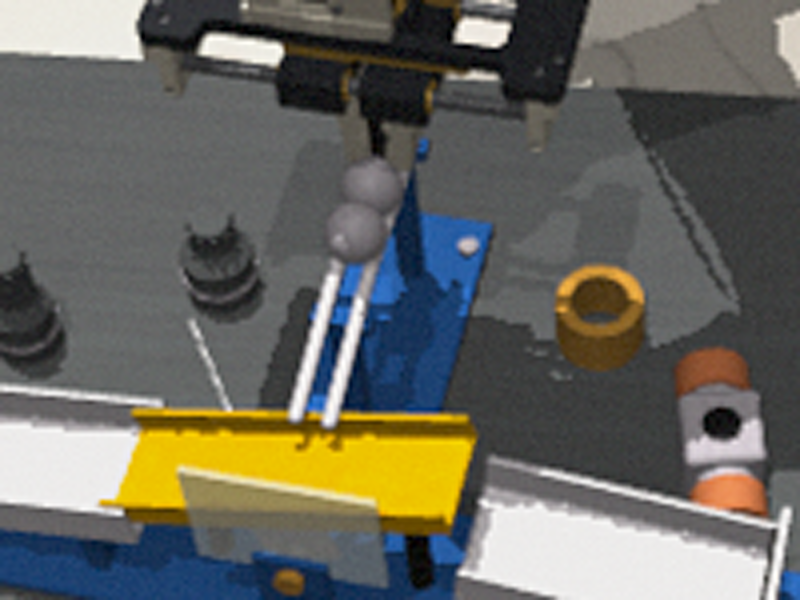

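Front ball at (357,233), x ≈ -0.108, rear close behind it (372,187). Both advance together; I continue.

move_arm --commands '[[[0,-0.3,0,0],[0,-0.3,0,0],[0,-0.3,0,0],[0,-0.3,0,0],[0,0,0,0]]]'

```text
clock: 6.8
tool_pos: [0.4906, 0.0334, 0.1468]
orientation: [130.3, 90.0, -146.1]
force: [-3.7, 0.4, 3.4]
opening: 0.0006
```

Run:
```python
from h import *
plan([-.15,0,.127])
p,d=snapshot("scene")
cv2.imwrite("pics/s5.png",cv2.resize(p[150:300,140:380,::-1],None,fx=3.3,fy=3.3,interpolation=cv2.INTER_CUBIC))
```

```text
clock 6.8 tcp sorter [-0.1493 -0.0009  0.1268] F [-3.72 -0.05  3.36] open 0.0006 j6 -123.3
shift cm [-0.02  0.07  0.09] spin 0.0 
R sorter
 [[-0. -1. -0.]
 [-0. -0.  1.]
 [-1.  0. -0.]]
```

View pics/s5.png

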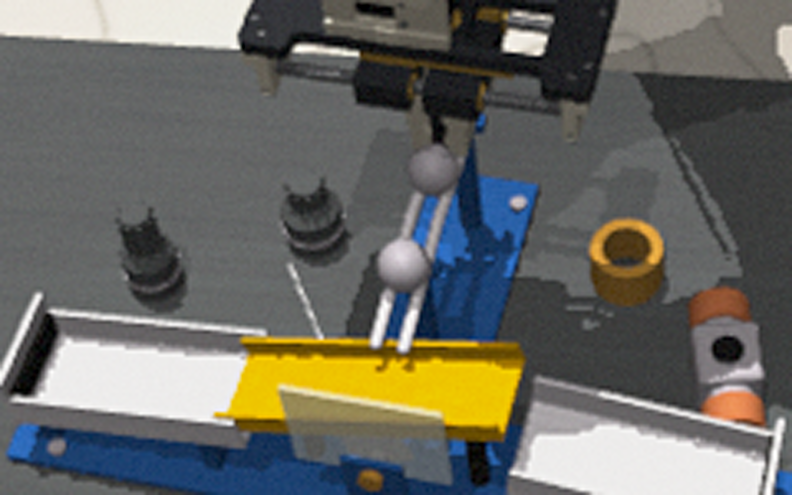

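Front ball runs down the rails by itself (403,265); rear one is held at the fingers (433,168). I let the first settle.

move_arm --commands '[[[0,0,0,0],[0,0,0,0],[0,0,0,0],[0,0,0,0],[0,0,0,0],[0,0,0,0],[0,0,0,0],[0,0,0,0]]]'

```text
clock: 7.65
tool_pos: [0.4904, 0.0335, 0.1466]
orientation: [104.1, 90.0, -172.4]
force: [-2.2, 0.2, 3.8]
opening: 0.0007
```

move_arm --commands '[[[0,0,0,0],[0,0,0,0],[0,0,0,0],[0,0,0,0],[0,0,0,0],[0,0,0,0],[0,0,0,0],[0,0,0,0]]]'

```text
clock: 8.45
tool_pos: [0.4905, 0.0335, 0.1466]
orientation: [131.0, 90.0, -145.4]
force: [-2.4, -0.4, 3.3]
opening: 0.0003
```

Run:
```python
from h import *
plan([-.12,0,.127])
p,d=snapshot("scene")
cv2.imwrite("pics/s6.png",cv2.resize(p[150:300,140:380,::-1],None,fx=3.3,fy=3.3,interpolation=cv2.INTER_CUBIC))
```

```text
clock 8.45 tcp sorter [-0.1494 -0.0008  0.1266] F [-2.33 -0.65  3.26] open 0.0003 j6 -123.3
shift cm [-0.04 -2.94  0.08] spin 0.0 
R sorter
 [[-0. -1. -0.]
 [-0. -0.  1.]
 [-1.  0. -0.]]
```

View pics/s6.png

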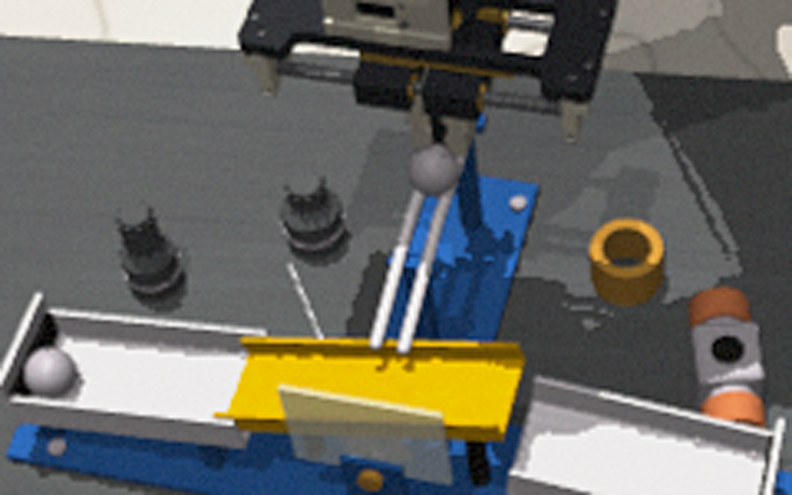

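Front ball rests at the end of the right chute (50,370); rear ball still at the fingers (433,168). Pushing it over.

move_arm --commands '[[[0,-0.3,0,0],[0,-0.3,0,0],[0,-0.3,0,0],[0,-0.3,0,0],[0,-0.3,0,0],[0,-0.3,0,0],[0,-0.3,0,0]]]'

```text
clock: 9.2
tool_pos: [0.5108, 0.031, 0.1466]
orientation: [105.9, 89.9, -170.5]
force: [-7.9, -0.0, 7.5]
opening: 0.0001
```

move_arm --commands '[[[0,-0.3,0,0],[0,-0.3,0,0],[0,-0.2,0,0],[0,0,0,0],[0,0,0,0],[0,0,0,0]]]'

```text
clock: 9.8
tool_pos: [0.5193, 0.0303, 0.1465]
orientation: [-55.0, 90.0, 28.6]
force: [-0.2, 0.7, -0.2]
opening: 0.0005
```

Run:
```python
from h import *
plan([-.12,0,.127])
```

```text
clock 9.8 tcp sorter [-0.1203 -0.0007  0.1265] F [-0.32  0.64 -0.18] open 0.0005 j6 -121.4
shift cm [-0.05 -0.03  0.07] spin 0.0 
R sorter
 [[ 0. -1. -0.]
 [ 0. -0.  1.]
 [-1. -0.  0.]]
```

Contact is gone, so the ball has left. I back off, lift and wait.

move_arm --commands '[[[0,1,0,0],[-2,2,0,0],[-3,2,0,0],[-3,0,0,0],[0,0,0,0],[0,0,0,0],[0,0,0,0],[0,0,0,0]]]'

```text
clock: 10.6
tool_pos: [0.469, 0.0356, 0.2255]
orientation: [117.8, 89.9, -158.6]
force: [-0.3, -0.5, -0.6]
opening: 0.0007
```

move_arm --commands '[[[0,0,0,0],[0,0,0,0],[0,0,0,0],[0,0,0,0],[0,0,0,0],[0,0,0,0],[0,0,0,0],[0,0,0,0]]]'

```text
clock: 11.4
tool_pos: [0.4696, 0.0358, 0.2266]
orientation: [-72.6, 90.0, 11.0]
force: [0.1, 0.6, -0.1]
opening: 0.0006
```

Run:
```python
from h import *
plan([-.12,0,.127])
a,_=snapshot("scene");p,d=snapshot("scene")
print(np.abs(a[150:300,140:380].astype(int)-p[150:300,140:380]).max())
cv2.imwrite("pics/s7.png",cv2.resize(p[150:350,130:400,::-1],None,fx=2.9,fy=2.9,interpolation=cv2.INTER_CUBIC))
```

```text
clock 11.4 tcp sorter [-0.1703 -0.0008  0.2066] F [ 0.07  0.64 -0.08] open 0.0006 j6 -124.8
shift cm [ 7.96 -5.03  0.08] spin 0.0 
R sorter
 [[ 0. -1. -0.]
 [ 0. -0.  1.]
 [-1. -0.  0.]]
29
```

View pics/s7.png

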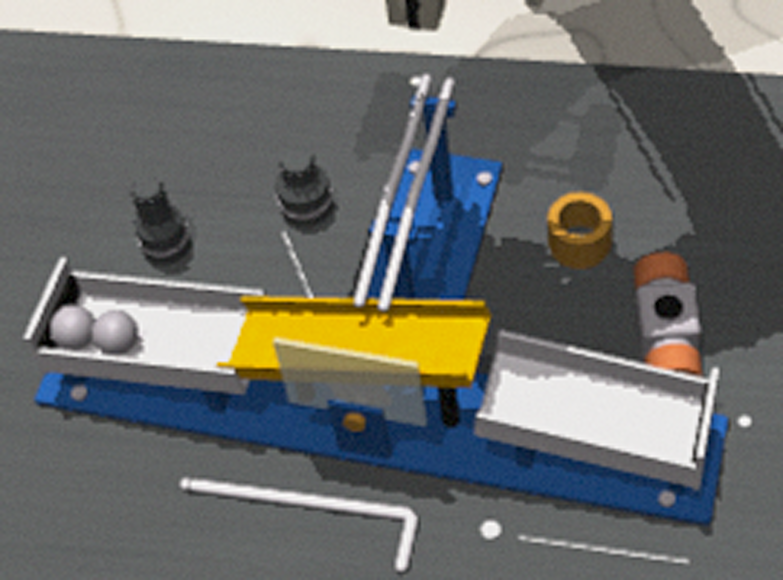

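Both balls lie in the right chute (72,328; 113,332) and the gate stays right end down. I wait a little longer, then hand in.

move_arm --commands '[[[0,0,0,0],[0,0,0,0],[0,0,0,0],[0,0,0,0],[0,0,0,0],[0,0,0,0],[0,0,0,0],[0,0,0,0]]]'

```text
clock: 12.3
tool_pos: [0.4696, 0.0359, 0.2266]
orientation: [-26.6, 90.0, 56.9]
force: [1.3, -0.5, 0.2]
opening: 0.0005
```

Run:
```python
from h import *
print(close_job(),get_obs()["clock"])
```

```text
the job is handed in; nothing more can be done
the job is handed in; nothing more can be done
```

The gate started with its left end down, so I pressed its right end down with closed fingertips. I then pushed the balls slowly over the crest one after the other, stopping the fingers just past the crest each time. Both ran down across the gate by themselves into the right chute.

- **Result:** the last picture, at 11.4 s, shows both balls side by side at the chute's end wall. The gate is still right end down, and the bystanders in view look unmoved. The fingers were lifted clear. I handed the job in at about 12.3 s.
- **Forces:** during the pushes the wrist read up to about 8 N along the push and 7.5 N upward. This was probably friction of the balls on the fingertips.
- **Not confirmed:** no check failed. That the balls had stopped was judged only by eye and from two consecutive frames that differed by no more than I would expect from image noise. The torque wrench was outside the final crop, and I did not measure the bystanders' positions again.

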